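# Load a bracelet blank on the stake and close the keeper

## Task

Hang the U-shaped copper bracelet blank over the horizontal steel bar of the stand, between the bar's two collars, with one leg down on each side of the bar, and let go of it. Then push the keeper lever by its upright black handle through its quarter turn until it meets its end stop over the bar, so that the blank hanging there cannot lift off.

Things in the scene. Friction and masses are not known exactly. Their poses are not given: they have to be found in the camera images.
- blank_center (a point): Centre of the loose copper blank (about 0.2 kg), a rigid 3 mm strip bent to an upside-down U 85 mm high, standing on its leg ends: 42.5 mm over them, midway between the legs. z up; x from leg to leg (52 mm outside, 46 mm inside); y along the strip's 44 mm width, the way a bar passes through. Outside straight to 59 mm up, then a half-round arch. A half turn about z changes nothing.
- blank: The same blank; origin midway between its two leg ends, at their level (on the bench at the start), axes as at its centre.
- stand_seat (a point): Place for the blank: top line of the fixed stand's steel bar, midway between its collars, 131 mm over the bench. y along the bar to its free end (55 mm away), x level, away from the robot. Bar 32 mm thick; collars 44 mm diameter, 64 mm apart. Headstock 50x44 mm, 144 high, centred 100 mm along -y. Base 14 mm high. The hanging blank's centre is 40 mm below this point, its y along the bar.
- keeper_pivot (a point): Point on the upright pivot axis of the keeper lever, on top of the headstock, 100 mm along -y from the seat and 148 mm over the bench; axes as those of the seat.
- keeper_handle (a point): Middle of the keeper's upright black round handle (16 mm diameter, from 156 to 206 mm over the bench), 150 mm out from the pivot axis on a flat steel arm 16 mm wide (145 to 153 mm over the bench, about 10 mm over the hanging blank). It moves in a level arc about the pivot.
- keeper (a joint): Turn of the keeper lever about its upright pivot, rad. 0: open, arm at right angles to the bar toward the robot (the seat's -x). 1.571: end stop, arm above the bar along the seat's +y, handle just short of the bar's free end. Growing = clockwise seen from above. Light friction (about 1 N at the handle); it stays where it is left.
There are look-alikes about, which are no part of the job. What is meant by the blank is not yellow, and is the smaller of those in its own colour.

How it is judged:
On the way, in this order (a step that is already met when the one before it is completed fails the run):
1. the blank hangs over the bar between the collars and is let go, with the keeper still open (x of blank_center in the frame of stand_seat between -0.015 and 0.015 m and y of blank_center in the frame of stand_seat between -0.014 and 0.014 m and z of blank_center in the frame of stand_seat between -0.046 and -0.034 m and angle between blank_center's own z axis and vertical below 0.3 rad and contact force between the fingers and blank below 0.1 N and value of joint keeper below 0.8 rad), for 0.2 s.
2. the keeper is pushed round to its end stop (value of joint keeper above 1.49 rad), for 0.1 s.
At the end, for the whole second after the job is handed in: The blank hangs at rest on the bar, one leg each side, its centre within 15 mm across and 14 mm along of the seat's middle and 34 to 46 mm below the bar's top line, tilted less than 0.25 rad; the keeper is within 0.08 rad of its end stop (x of blank_center in the frame of stand_seat between -0.015 and 0.015 m and y of blank_center in the frame of stand_seat between -0.014 and 0.014 m and z of blank_center in the frame of stand_seat between -0.046 and -0.034 m and angle between blank_center's own z axis and vertical below 0.25 rad and value of joint keeper above 1.49 rad and linear speed of blank below 0.05 m/s); the robot touches nothing.
It also fails if it takes over 58 s, if anything falls off the work surface, if the arm or the gripper's body presses on something with over 40 N, if the wrist force passes 120 N, or if a joint passes its speed limit or range.

## Robot

A 6-joint arm with a two-finger parallel gripper is mounted at the origin on a cart in front of the work surface, level with it; the furniture and walls round the work are solid. World frame = base frame: x ahead of the robot, y to its left, z up, the work surface at z = 0. Lengths are in m, angles in rad, forces in N, time in s.
With the tool pointing down it reaches from about 0.35 to 0.875 m from the base axis. Payload 4.2 kg.
Tool frame: the origin (TCP) lies midway between the tips of the shut fingers; the grasp point (between the pads) lies robot.grip_point_offset behind it (robot.grip_point_offset is the distance from the TCP to the grasp point, in m); z points along the fingers, x is the direction in which the jaws open and shut, and the axes are right-handed (so a half turn about z gives the same grasp; the last joint's range is limited). The gripper opens to 87 mm and grips with 3 to 60 N. Pads are 19 mm wide; open, the fingers measure 117 mm over their backs; the gripper's body (75 mm by 190 mm) begins 51 mm behind the grasp point.
Start: joints at [0.259, 0.385, 0.008, 0, -1.194, -0.259], TCP at [0.625, 0, 0.184] pointing down, gripper open.
Joint ranges: [-3.14, 3.14], [-1.21, 2.06], [-1.07, 1.41], [-3.16, 2.05], [-2.99, -0.16], [-3.1, 3.1]. Speed limits (rad/s): [2.79, 2.79, 3.14, 3.14, 3.14, 3.14].

## Interface

Orientations are given as a unit quaternion [x, y, z, w].
In Python, from bench import robot gives the robot as it stands.
- The arm moves only by the tool servo_tool, never from a script. Its argument "steps" is a list of rows, each a list of 5 numbers: the finger opening in m, from 0 to 0.087, then the shift along the tool's x, y, z in m, then the turn about the tool's z in rad. A call has 1 to 12 rows; each row shifts and turns the commanded pose from where the row before left it, along the tool's axes as they then stand; what a row does not reach is not made up. A row lasts 1/10 s, in which the tool goes at most 50 mm and 8.59 degrees, less where a joint would pass 70% of its speed; a pose out of reach is approached as far as the arm can. A call is refused whole if a number of a shift passes 0.05 or a number of a turn 0.15, either way. A call with a gripper value outside its range is refused whole. The fingers move at their own pace and stop on an object; "force" is the grip in N (left out, the last holds). Time passes only in rows, so rows that do not move let the fingers close. It gives the time, the measured TCP pose, the force and the opening at its end, in the units of the state.
- robot.get_state(): the state, without advancing time (a new reading comes with each control period).
- robot.read_camera(name): name is "scene" or "side" or "wrist"; returns the picture (480x640x3 uint8, red, green, blue); there is no depth.
- robot.camera_params(name): a dict with "vertical_fov" (degrees; the focal length in pixels is half the picture's height over the tangent of half this angle, whatever the lens; pixels are square), "cx", "cy" (the principal point, pixels), "position" and "rotation" of the camera in the world. Camera axes: x right, y down, z forward; pixel columns grow to the right and rows downward; lengths in m; the calibration is good to about 2 mm. The wrist camera is an equidistant fisheye: a pixel r from the principal point sees the ray r / f radians off the axis. A picture is of the moment at which its call begins: read the wrist's pose just before it. camera_params takes no time and is no camera call; for the wrist camera it gives the pose at the moment of the call.
- robot.close_job(): hands the job in, once; it reports no verdict.
The state is a dict: "t": time; "joint_pos": joint angles; "joint_vel": joint speeds; "effort": joint torques, N m; "position": TCP position; "eef_rot": TCP orientation; "contact_force": force on the tool from outside, world axes, zero at the start; "torque": the same for the moment, N m; "opening": opening from 0.0 (shut) to 1.0 (fully open).
Only numpy, scipy, OpenCV 4.12 (cv2) and the standard library are available. Lean on these libraries where they do the work, as an engineer would, in place of code of your own. Each camera call takes 0.05 s, during which the arm holds its last target. There are 200 camera calls.

## Working session

There is one attempt and no reset: what is moved stays moved. The work goes in short steps, Python scripts to look and compute and a tool call to move; the robot and the scene stay as the last step left them, time stands still between calls to the robot, and variables do not carry over. Pictures are saved under pics/ and viewed, about 8 in all and at most 12, crops included, and the job is handed in when it is done.

Besides the shell and the picture viewer there is one more tool, called after "Request:" in YAML: its name, and indented under it one key for each argument. servo_tool: Moves the arm, as the interface text tells. Its arguments: {"type":"object","properties":{"steps":{"type":"array","items":{"type":"array","items":{"type":"number"}}},"force":{"type":"number"}},"required":["steps"]}

```bash
mkdir -p pics; cat > h.py <<'E'
import numpy as np, cv2
from bench import robot
def ray(p,u,v,fish=False):
    f=240/np.tan(np.radians(p["vertical_fov"])/2)
    x,y=u-p["cx"],v-p["cy"]
    if fish:
        r=np.hypot(x,y);t=r/f
        d=np.array([x/r*np.sin(t),y/r*np.sin(t),np.cos(t)]) if r>0 else np.array([0,0,1.])
    else:
        d=np.array([x/f,y/f,1.])
    return np.array(p["position"]),np.array(p["rotation"]).reshape(3,3)@d
def atz(p,u,v,z,fish=False):
    o,d=ray(p,u,v,fish); return (o+d*(z-o[2])/d[2]).round(4)
def proj(p,P,fish=False):
    f=240/np.tan(np.radians(p["vertical_fov"])/2)
    c=np.array(p["rotation"]).reshape(3,3).T@(np.array(P)-p["position"])
    if fish:
        s=np.hypot(c[0],c[1]);t=np.arctan2(s,c[2]);return np.array([p["cx"]+f*t*c[0]/s,p["cy"]+f*t*c[1]/s]).round(1)
    return np.array([p["cx"]+f*c[0]/c[2],p["cy"]+f*c[1]/c[2]]).round(1)
def snap(n,f):
    p=robot.camera_params(n);im=robot.read_camera(n);cv2.imwrite(f"pics/{f}.png",im[:,:,::-1]);return p,im
E
python3 - <<'E'
from h import *
for n in("scene","side","wrist"):
    p,im=snap(n,n+"1");print(n,p)
s=robot.get_state();print(s["t"],s["position"],s["eef_rot"],robot.grip_point_offset,s["contact_force"])
E
```

```text
scene {'vertical_fov': 56.85223789221257, 'cx': 313.12036317353653, 'cy': 245.24932881161754, 'position': array([0.01646355, 0.7632519 , 0.66566482]), 'rotation': array([-0.34030189,  0.82089783, -0.42499877,  0.17232939])}
side {'vertical_fov': 55.35652023307462, 'cx': 320.0687122757806, 'cy': 237.7667697593786, 'position': array([ 0.36297468, -0.55140962,  0.47670294]), 'rotation': array([ 0.83067998, -0.0930763 ,  0.06996315, -0.54443799])}
wrist {'vertical_fov': 65.70646984690485, 'cx': 312.405715063902, 'cy': 239.00009281802042, 'position': array([ 0.62529271, -0.07480945,  0.38411543]), 'rotation': array([-3.62416237e-04,  9.90825236e-01,  1.35145978e-01, -8.85652117e-04])}
0.15 [6.24490876e-01 1.19204831e-05 1.83308571e-01] [ 6.53548547e-05  9.99999649e-01 -5.09643038e-05 -8.33564855e-04] 0.0187 [-1.11381988  0.04300429 -0.60210507]
```

View pics/scene1.png

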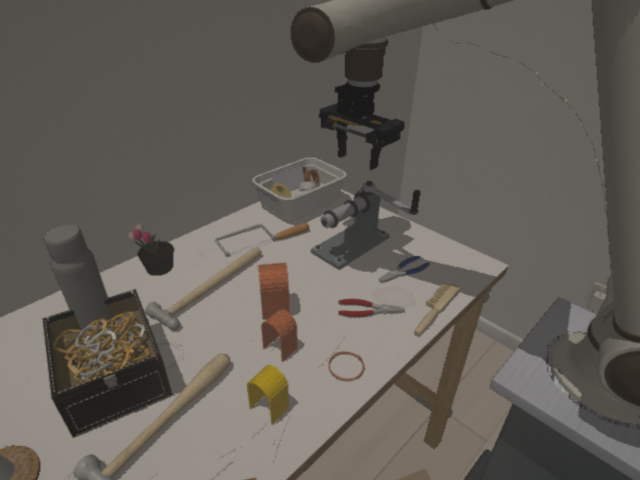

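View pics/side1.png

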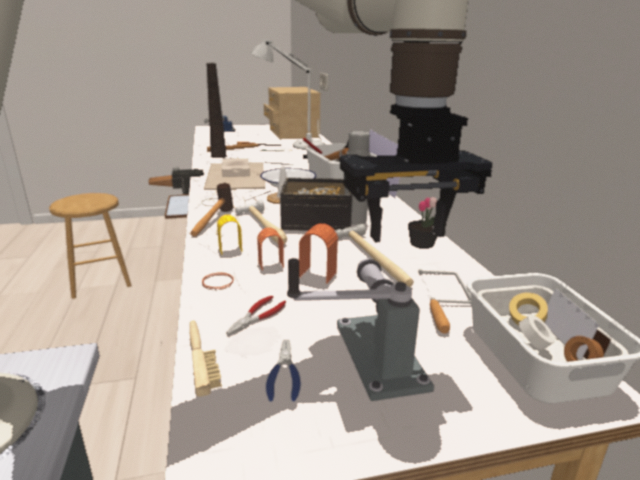

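View pics/wrist1.png

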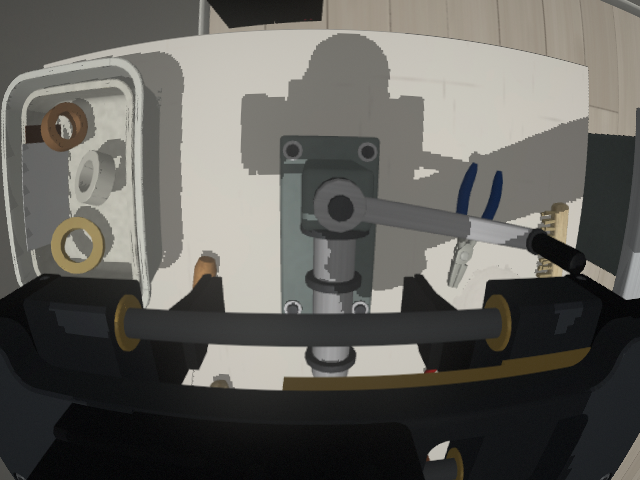

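The scene and side pictures show the small copper blank at scene (280,335) and side (270,247). Beside it stand a larger copper blank and a yellow one. The wrist picture shows the bar under the gripper, the pivot at (340,207), and the collars at about (333,283) and (330,357). I'll enlarge the blank.

```bash
sed -i 's/^from bench/from scipy.spatial.transform import Rotation as R\nfrom bench/; s/np.array(p\["rotation"\]).reshape(3,3)/R.from_quat(p["rotation"]).as_matrix()/' h.py
python3 - <<'E'
from h import *
S=cv2.imread("pics/scene1.png")[300:370,250:320];D=cv2.imread("pics/side1.png")[215:285,240:310]
cv2.imwrite("pics/c1.png",np.hstack([cv2.resize(a,(399,560) if 0 else (399,399),interpolation=cv2.INTER_CUBIC) for a in(S,D)]))
import pickle
p={n:robot.camera_params(n) for n in("scene","side","wrist")}
pickle.dump(p,open("p1.pkl","wb"))
w=p["wrist"]
print("pivot top~",[atz(w,340,207,z,True) for z in(.155,.165)])
print("bar collars",atz(w,333,283,.131,True),atz(w,330,357,.131,True))
print("base corners",[atz(w,u,v,.014,True) for u,v in((281,136),(380,138),(292,309),(360,309))])
print("handle top",atz(w,580,262,.206,True), "bottom",atz(w,537,239,.156,True))
print("blank scene",atz(p["scene"],280,318,.085),"side",atz(p["side"],269,231,.085))
E
```

```text
pivot top~ [array([ 0.6077, -0.032 ,  0.155 ]), array([ 0.6084, -0.0338,  0.165 ])]
bar collars [0.6097 0.0292 0.131 ] [0.6106 0.0943 0.131 ]
base corners [array([ 0.6558, -0.0773,  0.014 ]), array([ 0.5576, -0.0762,  0.014 ]), array([0.6472, 0.1085, 0.014 ]), array([0.5717, 0.1088, 0.014 ])]
handle top [ 0.4588 -0.0105  0.206 ] bottom [ 0.4612 -0.0115  0.156 ]
blank scene [0.4701 0.3881 0.085 ] side [0.4749 0.3865 0.085 ]
```

View pics/c1.png

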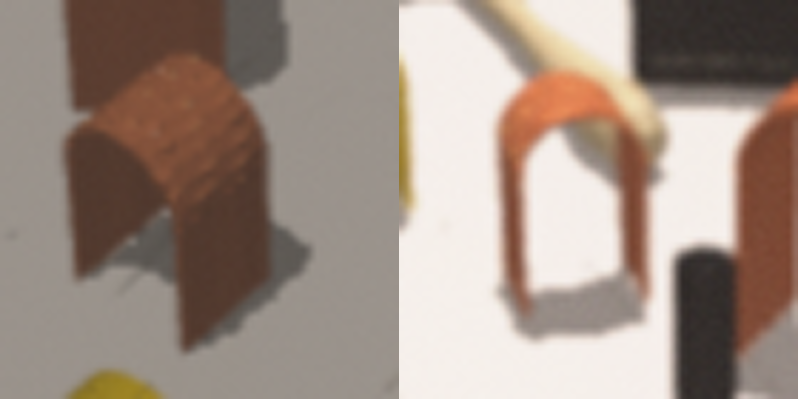

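```bash
python3 - <<'E'
from h import *; import pickle
p=pickle.load(open("p1.pkl","rb"));s=p["scene"];d=p["side"]
print("scene legs yR near:",atz(s,263.5,348.8,0),atz(s,282.5,361.8,0),"back of robot-side leg",atz(s,297,348.2,0))
print("side near ends",atz(d,262.5,269.9,0),atz(d,283.2,267.6,0))
print(R.from_quat(robot.get_state()["eef_rot"]).as_matrix().round(3))
E
```

```text
scene legs yR near: [0.4962 0.412  0.    ] [0.4463 0.4072 0.    ] back of robot-side leg [0.4513 0.3647 0.    ]
side near ends [0.4552 0.3668 0.    ] [0.5024 0.3686 0.    ]
[[-1.     0.    -0.002]
 [ 0.     1.    -0.   ]
 [ 0.002 -0.    -1.   ]]
```

```bash
python3 - <<'E'
from h import *; import pickle
p=pickle.load(open("p1.pkl","rb"));s=p["scene"];d=p["side"]
print("big legs side",atz(d,302,272,0),atz(d,333,280,0),"scene left bottom",atz(s,263,314,0))
for z in(.09,.11,.13): print(z,"top",atz(d,319,226,z),atz(s,273,264,z))
print("yellow",atz(s,268,370,.085))
q=np.array(R.from_euler('z',.1).apply([.0,.0,0]))
E
```

```text
big legs side [0.54   0.3389 0.    ] [0.5984 0.2888 0.    ] scene left bottom [0.5709 0.3509 0.    ]
0.09 top [0.5878 0.3817 0.09  ] [0.5964 0.2953 0.09  ]
0.11 top [0.5762 0.3335 0.11  ] [0.5762 0.3116 0.11  ]
0.13 top [0.5645 0.2852 0.13  ] [0.5561 0.3278 0.13  ]
yellow [0.3955 0.4805 0.085 ]
```

Blank at about (0.474, 0.388), yaw about 0.1. Both cameras agree and the sizes fit. I'll go near it with the wrist camera in view of it.

Request:
servo_tool:
  steps:
    - [0.087, 0, 0, -0.05, 0]
    - [0.087, 0.015, 0.045, -0.02, -0.02]
    - [0.087, 0.015, 0.045, 0, -0.02]
    - [0.087, 0.015, 0.045, 0, -0.02]
    - [0.087, 0.02, 0.045, 0, -0.02]
    - [0.087, 0.02, 0.045, 0, -0.02]
    - [0.087, 0.02, 0.045, 0, 0]
    - [0.087, 0.02, 0.045, 0, 0]
    - [0.087, 0.025, 0.045, 0, 0]
    - [0.087, 0, 0.045, 0, 0]
    - [0.087, 0, 0.045, 0, 0]
    - [0.087, 0, 0, 0, 0]

```text
t: 1.35
position: [0.4437, 0.4404, 0.2515]
eef_rot: [-0.052, 0.999, -0.0, -0.001]
contact_force: [-0.2, -0.3, -1.1]
opening: 1.003
```

```bash
python3 - <<'E'
from h import *; import pickle
p,im=snap("wrist","w2");pickle.dump(p,open("p2.pkl","wb"))
s=robot.get_state();print(s["t"],s["position"],R.from_quat(s["eef_rot"]).as_matrix().round(3),p)
print("pred blank top/legs",[proj(p,q,True) for q in([.474,.388,.085],[.4463,.4072,0],[.4962,.412,0],[.4513,.3647,0],[.501,.3695,0])])
E
```

```text
1.4 [0.44407244 0.43801957 0.2518695 ] [[-0.995 -0.103 -0.002]
 [-0.103  0.995 -0.002]
 [ 0.002 -0.002 -1.   ]] {'vertical_fov': 65.70646984690485, 'cx': 312.405715063902, 'cy': 239.00009281802042, 'position': array([0.45221016, 0.36609932, 0.45250373]), 'rotation': array([-0.05229732,  0.98948081,  0.13465959, -0.00771471])}
pred blank top/legs [array([287.6, 158.2]), array([313.2, 172.4]), array([272.2, 172.3]), array([312.8, 137.4]), array([271.5, 137.4])]
```

View pics/w2.png

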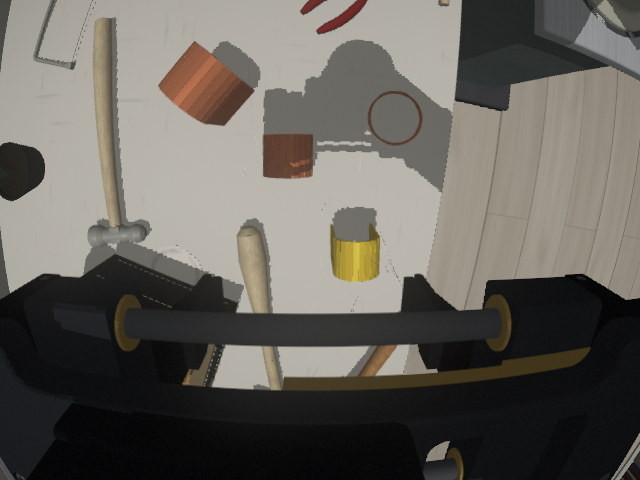

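The wrist view shows the blank's top at (288,156), within 2 px of prediction and square to the image, so the yaw is right. I'll check gripper-body clearance to the big copper blank, nearest corners (210,125) and (253,90).

```bash
python3 - <<'E'
from h import *; import pickle
p=pickle.load(open("p2.pkl","rb"));c=atz(p,288,156,.085,True);Rm=R.from_quat(robot.get_state()["eef_rot"]).as_matrix()
print(c)
for z,l in((.115,((210,125),(253,90),(195,42),(160,85))),(.075,((210,125),(253,90),(331,235),(380,235),(331,270)))):
  for u in l: print(z,u,(Rm.T@(np.array(atz(p,*u,z,True))-[*c[:2],z])).round(3))
print("to go (tool)",(Rm.T@(np.array([c[0],c[1],.05])-robot.get_state()["position"])).round(4))
E
```

```text
[0.4738 0.3857 0.085 ]
0.115 (210, 125) [-0.07  -0.032 -0.   ]
0.115 (253, 90) [-0.03  -0.062  0.   ]
0.115 (195, 42) [-0.085 -0.113  0.   ]
0.115 (160, 85) [-0.12  -0.074 -0.   ]
0.075 (210, 125) [-0.081 -0.034 -0.   ]
0.075 (253, 90) [-0.036 -0.068  0.   ]
0.075 (331, 235) [ 0.044  0.083 -0.   ]
0.075 (380, 235) [0.096 0.083 0.   ]
0.075 (331, 270) [ 0.044  0.122 -0.   ]
to go (tool) [-0.0245 -0.0548  0.2019]
```

Request:
servo_tool:
  steps:
    - [0.087, -0.012, -0.023, 0, 0]
    - [0.087, -0.0125, -0.024, 0, 0]
    - [0.087, 0, 0, 0.05, 0]
    - [0.087, 0, 0, 0.05, 0]
    - [0.087, 0, 0, 0.05, 0]
    - [0.087, 0, 0, 0.03, 0]
    - [0.087, 0, 0, 0.02, 0]
    - [0.087, 0, 0, 0.018, 0]
    - [0.087, 0, 0, 0, 0]
    - [0.087, 0, 0, 0, 0]
  force: 15

```text
t: 2.4
position: [0.4748, 0.3909, 0.0361]
eef_rot: [-0.05, 0.999, -0.0, 0.0]
contact_force: [1.2, 0.2, 1.4]
opening: 1.001
```

Request:
servo_tool:
  steps:
    - [0.05, 0, 0, 0, 0]
    - [0.04, 0, 0, 0, 0]
    - [0.03, 0, 0, 0, 0]
    - [0.03, 0, 0, 0, 0]
    - [0.03, 0, 0, 0, 0]
    - [0.03, 0, 0, 0, 0]
    - [0.03, 0, 0, 0, 0]
    - [0.03, 0, 0, 0, 0]
  force: 15

```text
t: 3.2
position: [0.4747, 0.3918, 0.0358]
eef_rot: [-0.05, 0.999, 0.0, 0.0]
contact_force: [0.7, -0.4, 0.3]
opening: 0.476
```

Request:
servo_tool:
  steps:
    - [0.03, 0, 0, 0, 0]
    - [0.03, 0, 0, 0, 0]

```text
t: 3.4
position: [0.4747, 0.3918, 0.0358]
eef_rot: [-0.05, 0.999, 0.0, 0.0]
contact_force: [1.2, 0.3, 1.4]
opening: 0.476
```

```bash
python3 - <<'E'
from h import *; import pickle
S=snap("scene","s3")[1][:,:,::-1][260:380,200:360];D=snap("side","d3")[1][:,:,::-1][190:310,200:360]
cv2.imwrite("pics/c3.png",np.hstack([cv2.resize(a,(400,300),interpolation=cv2.INTER_CUBIC) for a in(S,D)]))
s=robot.get_state();print(s["t"],s["opening"],s["contact_force"])
E
```

```text
3.5 0.4742710239723488 [2.25558262 0.01258885 0.76895499]
```

View pics/c3.png

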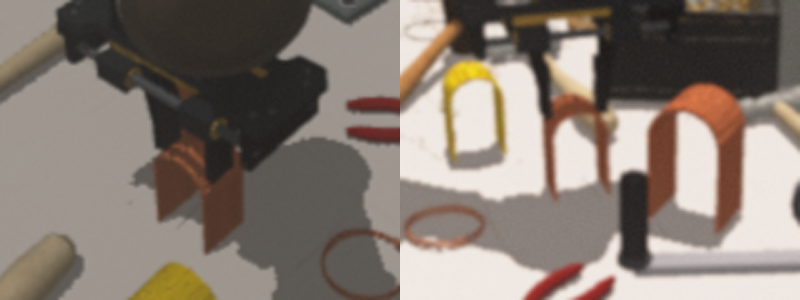

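The two-camera crop shows the fingers square on both legs of the small blank, with the opening steady. Next I'll lift, and refine the bar's position from an enlarged crop of the first wrist picture.

Request:
servo_tool:
  steps:
    - [0.03, 0, 0, -0.03, 0]
    - [0.03, 0, 0, -0.05, 0]
    - [0.03, 0, 0, -0.05, 0]
    - [0.03, 0, 0, -0.05, 0]
    - [0.03, 0, 0, -0.02, 0]
    - [0.03, 0, 0, 0, 0]

```text
t: 4.1
position: [0.4752, 0.3929, 0.2399]
eef_rot: [-0.05, 0.999, 0.003, 0.003]
contact_force: [1.2, 0.6, -0.0]
opening: 0.347
```

```bash
python3 - <<'E'
from h import *
a=cv2.imread("pics/wrist1.png")[180:400,270:400]
cv2.imwrite("pics/c4.png",cv2.resize(a[:130],(780,780),interpolation=cv2.INTER_CUBIC)[:600] if 0 else cv2.resize(a[60:210],(520,600),interpolation=cv2.INTER_CUBIC))
E
```

```text
(no output)
```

View pics/c4.png

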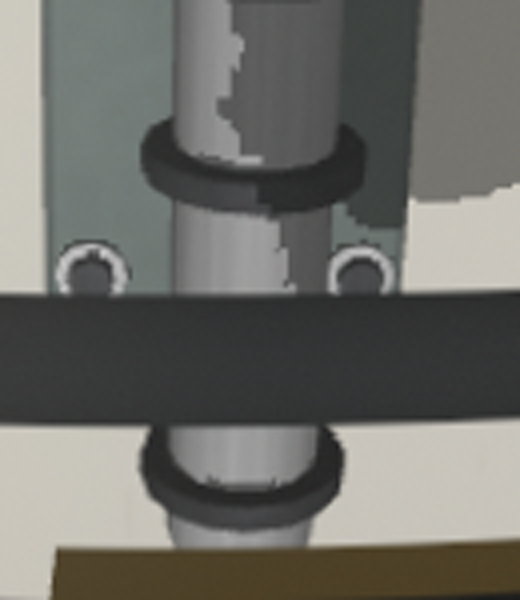

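The opening fell to 0.347, the commanded 30 mm, so the blank probably slipped out. I'll look before moving on.

```bash
python3 - <<'E'
from h import *; import pickle
pd,D=snap("side","d4");ps,S=snap("scene","s4");pw,W=snap("wrist","w4");pickle.dump((ps,pd,pw),open("p4.pkl","wb"))
a=np.hstack([cv2.resize(S[120:420,180:480],(400,400)),cv2.resize(D[100:300,180:380],(400,400))])
cv2.imwrite("pics/c5.png",a[:,:,::-1])
s=robot.get_state();print(s["t"],s["opening"],s["contact_force"],s["position"])
print([proj(pd,s["position"]),proj(ps,s["position"])])
E
```

```text
4.25 0.3434161147226199 [ 0.31582613  0.33619963 -0.35633724] [0.47317819 0.39093601 0.23367925]
[array([265.8, 164.9]), array([274.1, 252.7])]
```

View pics/c5.png

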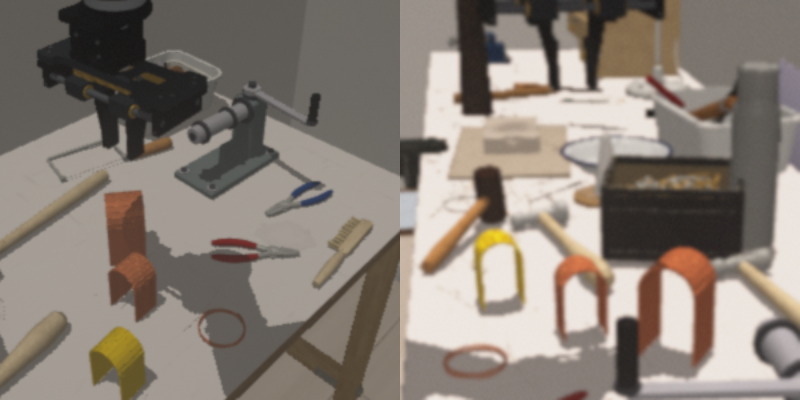

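```bash
python3 - <<'E'
from h import *; import pickle
ps,pd,pw=pickle.load(open("p4.pkl","rb"))
def tri(r):
    A=0;b=0
    for o,d in r:
        d=d/np.linalg.norm(d);M=np.eye(3)-np.outer(d,d);A=A+M;b=b+M@o
    x=np.linalg.solve(A,b);return x.round(4),[np.linalg.norm((np.eye(3)-np.outer(d,d)/(d@d))@(x-o)).round(4) for o,d in r]
print("tips",tri([ray(pd,266.8,142.5),ray(ps,270.8,236)]))
print("blank top mid",tri([ray(pd,269.5,229),ray(ps,279.7,314.5)]))
print("wrist pos",pw["position"], robot.get_state()["position"])
E
```

```text
tips (array([0.4741, 0.3983, 0.2752]), [np.float64(0.0052), np.float64(0.0052)])
blank top mid (array([0.4751, 0.3852, 0.0896]), [np.float64(0.0011), np.float64(0.0011)])
wrist pos [0.4816242  0.3169087  0.43573174] [0.47317819 0.39093601 0.23367925]
```

```bash
python3 - <<'E'
from h import *; import pickle
p=pickle.load(open("p1.pkl","rb"));print(p["scene"]["position"])
for z in(.184,.2,.21,.22): print(z,proj(p["side"],[.6245,0,z]),proj(p["scene"],[.6245,0,z]))
print("seen side tips mid (408.5,237), scene tips (342,160),(375,166) mid(358,163)")
pd=p["side"]
for z in (.036,.05,.06,.07): print(z,proj(pd,[.4747,.3918,z]))
print("d3 tips seen: ~",(545/2.5-160+200+0), 115/2.5+190, (603-400)/2.5+200,110/2.5+190)
E
```

```text
[0.01646355 0.7632519  0.66566482]
0.184 [404.6 260.5] [356.3 175.3]
0.2 [405.6 250.6] [356.7 169.2]
0.21 [406.2 244.2] [356.9 165.4]
0.22 [406.8 237.8] [357.2 161.5]
seen side tips mid (408.5,237), scene tips (342,160),(375,166) mid(358,163)
0.036 [269.2 250. ]
0.05 [269.1 244.4]
0.06 [268.9 240.4]
0.07 [268.8 236.3]
d3 tips seen: ~ 258.0 236.0 281.2 234.0
```

Three views agree: the fingertips are really about 35 mm above the reported TCP z. So the first grip closed on the arch and slipped off. The blank still stands in place. I'll open and go down 35 mm deeper, watching the force.

Request:
servo_tool:
  steps:
    - [0.087, 0, 0, 0, 0]
    - [0.087, 0, 0, 0, 0]
    - [0.087, 0, 0, 0, 0]
    - [0.087, 0, 0, 0, 0]
    - [0.087, 0, 0, 0.05, 0]
    - [0.087, 0, 0, 0.05, 0]
    - [0.087, 0, 0, 0.05, 0]
    - [0.087, 0, 0, 0.03, 0]
    - [0.087, 0, 0, 0.015, 0]
    - [0.087, 0, 0, 0.01, 0]
    - [0.087, 0, 0, 0, 0]

```text
t: 5.35
position: [0.4738, 0.391, 0.0293]
eef_rot: [-0.05, 0.999, -0.001, -0.001]
contact_force: [0.4, -0.3, 0.6]
opening: 1.0
```

Request:
servo_tool:
  steps:
    - [0.087, 0, 0, 0.01, 0]
    - [0.087, 0, 0, 0.01, 0]
    - [0.087, 0, 0, 0.01, 0]
    - [0.087, 0, 0, 0, 0]

```text
t: 5.75
position: [0.4734, 0.3906, -0.001]
eef_rot: [-0.05, 0.999, -0.001, -0.001]
contact_force: [0.2, 0.0, -0.0]
opening: 1.004
```

Request:
servo_tool:
  steps:
    - [0.04, 0, 0, 0, 0]
    - [0.03, 0, 0, 0, 0]
    - [0.03, 0, 0, 0, 0]
    - [0.03, 0, 0, 0, 0]
    - [0.03, 0, 0, 0, 0]
    - [0.03, 0, 0, 0, 0]
    - [0.03, 0, 0, 0, 0]
    - [0.03, 0, 0, 0, 0]
  force: 20

```text
t: 6.55
position: [0.4748, 0.392, 0.001]
eef_rot: [-0.05, 0.999, 0.0, 0.001]
contact_force: [2.5, 0.9, 1.1]
opening: 0.598
```

Opening 0.598 is 52 mm, the blank's outside width. Lift.

Request:
servo_tool:
  steps:
    - [0.03, 0, 0, -0.02, 0]
    - [0.03, 0, 0, -0.04, 0]
    - [0.03, 0, 0, -0.05, 0]
    - [0.03, 0, 0, -0.05, 0]
    - [0.03, 0, 0, -0.03, 0]
    - [0.03, 0, 0, 0, 0]

```text
t: 7.15
position: [0.4759, 0.3934, 0.1958]
eef_rot: [-0.05, 0.999, 0.003, 0.003]
contact_force: [0.5, 0.6, -2.1]
opening: 0.6
```

```bash
python3 - <<'E'
from h import *; import pickle
p=pickle.load(open("p1.pkl","rb"))["wrist"]
f=lambda u,v,z:atz(p,270+u/4,240+v/4,z,True)
# collar 1: rear rim, front rim at sides (z .115 axis widest) ; top of collar z .137
print("c1 top near/far edges",f(255,165,.137),f(255,212,.137))
print("c1 L/R at z.115",f(141,155,.115),f(366,155,.115))
print("c2 bottom edge z.137",f(240,530,.137),"inner",f(245,490,.131))
print("c2 L/R",f(143,470,.115),f(343,470,.115))
print("bar L/R between",f(172,250,.115),f(330,250,.115), f(170,430,.115),f(318,430,.115))
s=robot.get_state();print(s["t"],s["position"],s["opening"],s["contact_force"])
E
```

```text
c1 top near/far edges [0.6096 0.0254 0.137 ] [0.6094 0.0346 0.137 ]
c1 L/R at z.115 [0.6304 0.0321 0.115 ] [0.5864 0.0323 0.115 ]
c2 bottom edge z.137 [0.6106 0.1057 0.137 ] inner [0.6095 0.0998 0.131 ]
c2 L/R [0.6305 0.1055 0.115 ] [0.5874 0.106  0.115 ]
bar L/R between [0.6244 0.0526 0.115 ] [0.5927 0.0528 0.115 ] [0.6247 0.0952 0.115 ] [0.5933 0.0955 0.115 ]
7.15 [0.47585412 0.39338848 0.19581409] 0.5995646809005568 [ 0.53226096  0.59708521 -2.08273742]
```

Held, with about 2 N of weight on the wrist. The collar measures 44 mm and the bar 32 mm in my numbers, as given. The collars' inner faces are at y = 0.035 and 0.100, so the seat is about (0.609, 0.067). Next I'll turn square and carry the blank over.

Request:
servo_tool:
  steps:
    - [0.03, 0, 0, 0, 0.05]
    - [0.03, 0, 0, 0, 0.05]
    - [0.03, -0.0165, -0.04, 0, 0]
    - [0.03, -0.0165, -0.04, 0, 0]
    - [0.03, -0.0165, -0.04, 0, 0]
    - [0.03, -0.0165, -0.04, 0, 0]
    - [0.03, -0.0165, -0.04, 0, 0]
    - [0.03, -0.0165, -0.04, 0, 0]
    - [0.03, -0.0165, -0.04, 0, 0]
    - [0.03, -0.018, -0.04, 0, 0]
    - [0.03, 0, 0, 0, 0]
    - [0.03, 0, 0, 0, 0]

```text
t: 8.35
position: [0.6064, 0.0703, 0.1878]
eef_rot: [0.001, 1.0, -0.0, -0.003]
contact_force: [0.2, -0.2, -3.0]
opening: 0.594
```

```bash
python3 - <<'E'
from h import *; import pickle
pd,D=snap("side","d6");ps,S=snap("scene","s6");pw,W=snap("wrist","w6");pickle.dump((ps,pd,pw),open("p6.pkl","wb"))
a=np.hstack([cv2.resize(S[80:280,270:430],(400,500),interpolation=cv2.INTER_CUBIC),cv2.resize(D[150:350,320:480],(400,500),interpolation=cv2.INTER_CUBIC)])
cv2.imwrite("pics/c6.png",a[:,:,::-1])
s=robot.get_state();print(s["t"],s["opening"],s["contact_force"],s["position"],s["eef_rot"])
E
```

```text
8.5 0.5952931160546365 [ 0.61573493 -0.02142991 -2.58347915] [0.60684194 0.07241812 0.1894015 ] [-5.14787839e-04  9.99999184e-01 -9.72474094e-05 -1.16532342e-03]
```

View pics/c6.png

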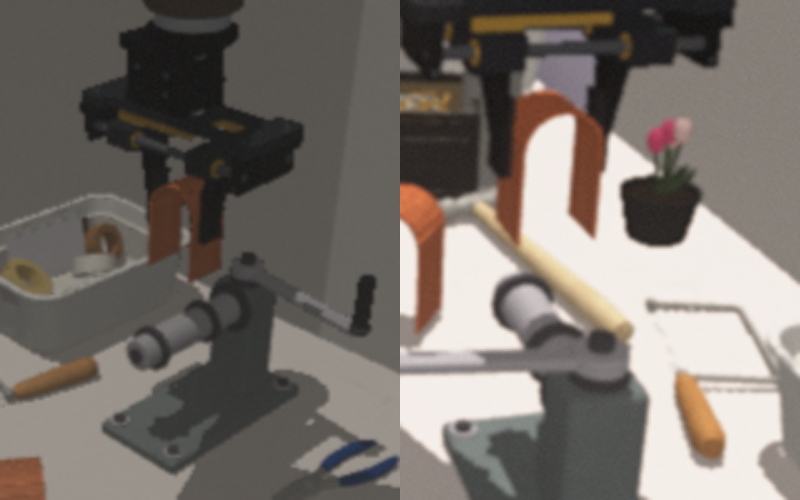

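```bash
python3 - <<'E'
from h import *; import pickle
ps,pd,pw=pickle.load(open("p6.pkl","rb"))
for z in(.185,.19):
  print(z,"side near(-y) ends",atz(pd,367.6,247.2,z),atz(pd,398.8,245.2,z),"far",atz(pd,(570-400)/2.5+320,150+212/2.5,z))
  print("scene near(+y) ends",atz(ps,330,185.2,z),atz(ps,346,191.2,z), atz(ps,358,188.8,z))
print("bar end check scene: bar free end top",atz(ps,270+137/2.5,80+338/2.5,.131),"collar2 centre",proj(ps,[.609,.103,.131]),proj(ps,[.609,.122,.115]),"seen ~",270+142/2.5,80+350/2.5)
print("side free end centre",proj(pd,[.609,.122,.115]),"headst pivot",proj(pd,[.6085,-.033,.165]),"seen",320+200/2.5,150+342/2.5)
E
```

```text
0.185 side near(-y) ends [0.5859 0.0531 0.185 ] [0.6362 0.0505 0.185 ] far [0.6347 0.0929 0.185 ]
scene near(+y) ends [0.6328 0.0839 0.185 ] [0.5877 0.0792 0.185 ] [0.576  0.0511 0.185 ]
0.19 side near(-y) ends [0.5821 0.0427 0.19  ] [0.6315 0.0402 0.19  ] far [0.63   0.0819 0.19  ]
scene near(+y) ends [0.6264 0.091  0.19  ] [0.5817 0.0864 0.19  ] [0.5702 0.0585 0.19  ]
bar end check scene: bar free end top [0.6098 0.1238 0.131 ] collar2 centre [331.2 212. ] [325.4 220.9] seen ~ 326.8 220.0
side free end centre [365.1 266.5] headst pivot [402.1 284. ] seen 400.0 286.8
```

The picture shows the blank held upright over the bar gap. Both cameras put it at about (0.608, 0.067), with the bar axis at 0.609. I'll nudge 2 mm in x and go down.

Request:
servo_tool:
  steps:
    - [0.03, -0.002, 0, 0.02, 0]
    - [0.03, 0, 0, 0.03, 0]
    - [0.03, 0, 0, 0.03, 0]
    - [0.03, 0, 0, 0.025, 0]
    - [0.03, 0, 0, 0.015, 0]
    - [0.03, 0, 0, 0.01, 0]
    - [0.03, 0, 0, 0, 0]
    - [0.03, 0, 0, 0, 0]

```text
t: 9.3
position: [0.6103, 0.0723, 0.0613]
eef_rot: [-0.001, 1.0, 0.0, 0.001]
contact_force: [-0.0, -0.3, -2.3]
opening: 0.599
```

Request:
servo_tool:
  steps:
    - [0.03, 0, 0, 0.006, 0]
    - [0.03, 0, 0, 0.003, 0]
    - [0.03, 0, 0, 0.002, 0]
    - [0.03, 0, 0, 0, 0]

```text
t: 9.7
position: [0.6099, 0.0716, 0.0499]
eef_rot: [0.0, 1.0, -0.0, 0.0]
contact_force: [-0.1, 0.5, -0.7]
opening: 0.595
```

The weight is starting to transfer to the bar. Release.

Request:
servo_tool:
  steps:
    - [0.06, 0, 0, 0, 0]
    - [0.07, 0, 0, 0, 0]
    - [0.08, 0, 0, 0, 0]
    - [0.087, 0, 0, 0, 0]
    - [0.087, 0, 0, 0, 0]
    - [0.087, 0, 0, 0, 0]
    - [0.087, 0, 0, 0, 0]

```text
t: 10.4
position: [0.6098, 0.0716, 0.0496]
eef_rot: [-0.0, 1.0, -0.0, -0.0]
contact_force: [0.0, -0.4, -0.2]
opening: 0.993
```

Request:
servo_tool:
  steps:
    - [0.087, 0, 0, -0.02, 0]
    - [0.087, 0, 0, -0.04, 0]
    - [0.087, 0, 0, -0.05, 0]
    - [0.087, 0, 0, -0.05, 0]
    - [0.087, 0, 0, -0.05, 0]
    - [0.087, 0, 0, 0, 0]
    - [0.087, 0, 0, 0, 0]

```text
t: 11.1
position: [0.6102, 0.0719, 0.2612]
eef_rot: [0.0, 1.0, 0.001, 0.002]
contact_force: [0.1, 0.2, -1.3]
opening: 1.001
```

```bash
python3 - <<'E'
from h import *; import pickle
pd,D=snap("side","d7");ps,S=snap("scene","s7");pickle.dump((ps,pd),open("p7.pkl","wb"))
a=np.hstack([cv2.resize(S[140:300,300:428],(400,500),interpolation=cv2.INTER_CUBIC),cv2.resize(D[230:390,280:408],(400,500),interpolation=cv2.INTER_CUBIC)])
cv2.imwrite("pics/c7.png",a[:,:,::-1])
s=robot.get_state();print(s["t"],s["opening"],s["contact_force"],s["position"],s["eef_rot"])
E
```

```text
11.2 0.9968956361255881 [-0.08594798 -0.64647964  0.03772717] [0.60888422 0.07153823 0.25801809] [ 7.53000414e-05  9.99998982e-01 -1.51020293e-04 -1.41700508e-03]
```

View pics/c7.png

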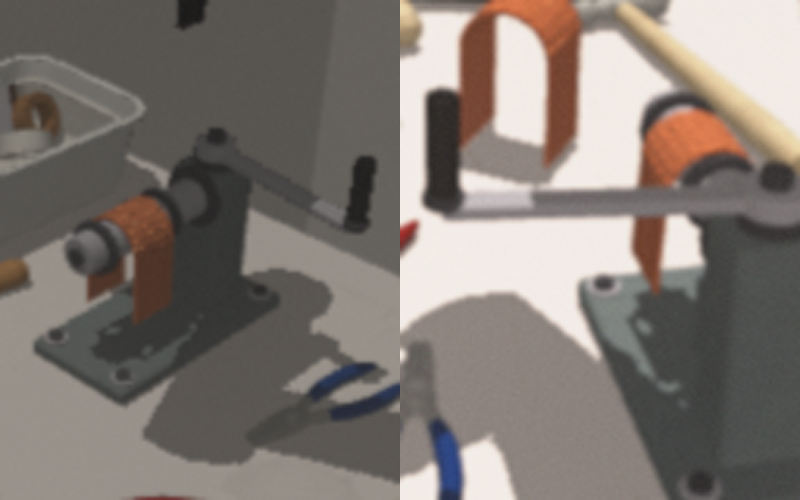

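The blank hangs between the collars, one leg each side, and the keeper is still open. Next I'll measure the handle.

```bash
python3 - <<'E'
from h import *; import pickle
ps,pd=pickle.load(open("p7.pkl","rb"))
def tri(r):
    A=0;b=0
    for o,d in r:
        d=d/np.linalg.norm(d);M=np.eye(3)-np.outer(d,d);A=A+M;b=b+M@o
    return np.linalg.solve(A,b)
h=tri([ray(ps,415.3,201),ray(pd,293.8,277.5)]);P=np.array([.609,-.033]);print("handle",h.round(4))
print("top",atz(ps,416.8,191.6,.206),atz(pd,293.8,260.5,.206),"pivot side",atz(pd,280+375/3.125,230+175/3.125,.165),atz(ps,300+217/3.125,140+135/3.125,.165))
v=h[:2]-P;th=np.arctan2(v[1],-v[0]);print("r",np.hypot(*v),"theta",th)
t=np.array([np.sin(th),np.cos(th)]);g=P+.15*np.array([-np.cos(th),np.sin(th)])-.045*t
s=robot.get_state();print("start",g,"delta world",g-s["position"][:2],"joints",np.round(s["joint_pos"],2))
E
```

```text
handle [ 0.4593 -0.0072  0.1777]
top [0.4541 0.0011 0.206 ] [ 0.4592 -0.0114  0.206 ] pivot side [ 0.6035 -0.0377  0.165 ] [ 0.5983 -0.0204  0.165 ]
r 0.1518751953311872 theta 0.17084721046035442
start [ 0.45353306 -0.05184226] delta world [-0.15535116 -0.12338049] joints [ 0.38  0.33  0.11 -0.   -1.35 -0.38]
```

Request:
servo_tool:
  steps:
    - [0, 0.031, -0.025, 0, 0]
    - [0, 0.031, -0.025, 0, 0]
    - [0, 0.031, -0.025, 0, 0]
    - [0, 0.031, -0.025, 0, 0.08]
    - [0, 0.031, -0.023, 0, 0.08]
    - [0, 0, 0, 0, 0]
    - [0, 0, 0, 0.04, 0]
    - [0, 0, 0, 0.04, 0]
    - [0, 0, 0, 0.03, 0]
    - [0, 0, 0, 0.018, 0]
    - [0, 0, 0, 0, 0]
    - [0, 0, 0, 0, 0]

```text
t: 12.4
position: [0.4532, -0.0488, 0.1311]
eef_rot: [0.079, 0.997, -0.001, -0.001]
contact_force: [0.5, -0.5, -0.1]
opening: 0.033
```

```bash
python3 - <<'E'
from h import *; import pickle
pd,D=snap("side","d8");ps,S=snap("scene","s8")
a=np.hstack([cv2.resize(S[100:260,330:458],(400,500),interpolation=cv2.INTER_CUBIC),cv2.resize(D[190:350,240:368],(400,500),interpolation=cv2.INTER_CUBIC)])
cv2.imwrite("pics/c8.png",a[:,:,::-1])
s=robot.get_state();print(s["t"],s["opening"],s["contact_force"],s["position"],s["eef_rot"])
E
```

```text
12.5 0.011877739635306653 [-0.09702737 -0.68266545 -0.1409748 ] [ 0.45408479 -0.04862556  0.13241711] [7.96040927e-02 9.96826193e-01 7.21839842e-05 8.50422175e-04]
```

View pics/c8.png

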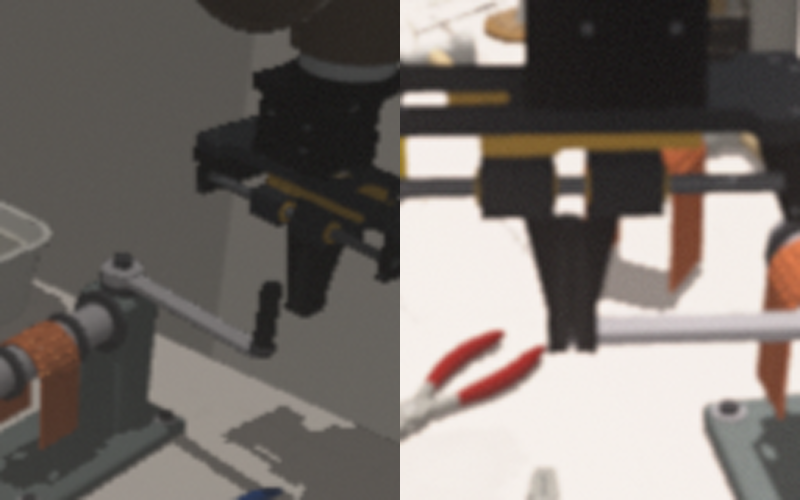

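The fingers are shut beside the handle, on its -y side and radially centred, with the tips above the arm. Next I'll push round the arc, turning the tool with it.

Request:
servo_tool:
  steps:
    - [0, 0, 0.015, 0, 0]
    - [0, 0, 0.009, 0, 0]
    - [0, 0.001, 0.015, 0, 0.1]
    - [0, 0.001, 0.015, 0, 0.1]
    - [0, 0.001, 0.015, 0, 0.1]
    - [0, 0.001, 0.015, 0, 0.1]
    - [0, 0.001, 0.015, 0, 0.1]
    - [0, 0, 0, 0, 0]

```text
t: 13.3
position: [0.4796, 0.0475, 0.1323]
eef_rot: [0.323, 0.946, 0.001, 0.001]
contact_force: [-0.1, -0.5, 0.2]
opening: 0.006
```

```bash
cat > k.py <<'E'
from h import *
s=robot.get_state();q=R.from_quat(s["eef_rot"]).as_matrix();v=np.array(s["position"][:2])-[.609,-.033]
print(s["t"],"yaw",np.arctan2(q[1,0],-q[0,0]).round(3),"radial",(v@q[:2,0]).round(4),"tang",(v@q[:2,1]).round(4),np.round(s["contact_force"],1),np.round(s["position"],4))
E
python3 k.py
```

```text
13.3 yaw 0.658 radial 0.1517 tang -0.0154 [-0.1 -0.5  0.2] [0.4796 0.0475 0.1323]
```

Request:
servo_tool:
  steps:
    - [0, 0.001, 0.015, 0, 0.1]
    - [0, 0.001, 0.015, 0, 0.1]
    - [0, 0.001, 0.015, 0, 0.1]
    - [0, 0.001, 0.015, 0, 0.1]
    - [0, 0.001, 0.015, 0, 0.1]
    - [0, 0.001, 0.015, 0, 0.1]
    - [0, 0.001, 0.015, 0, 0.1]
    - [0, 0, 0.006, 0, 0.04]
    - [0, 0, 0, 0, 0]
    - [0, 0, 0, 0, 0]

```text
t: 14.3
position: [0.5644, 0.1115, 0.1317]
eef_rot: [0.644, 0.765, -0.0, -0.0]
contact_force: [-0.1, -0.1, -0.5]
opening: 0.002
```

```bash
python3 k.py
```

```text
14.3 yaw 1.398 radial 0.1501 tang -0.0192 [-0.1 -0.1 -0.5] [0.5644 0.1115 0.1317]
```

Request:
servo_tool:
  steps:
    - [0, 0.001, 0.01, 0, 0.06]
    - [0, 0.001, 0.008, 0, 0.05]
    - [0, 0, 0.006, 0, 0.04]
    - [0, 0, 0.003, 0, 0.02]
    - [0, 0, 0, 0, 0]
    - [0, 0, 0, 0, 0]

```text
t: 14.9
position: [0.5909, 0.1167, 0.1317]
eef_rot: [0.706, 0.708, -0.0, 0.0]
contact_force: [-0.9, 0.5, 0.4]
opening: 0.008
```

```bash
python3 k.py
```

```text
14.9 yaw 1.569 radial 0.1497 tang -0.0179 [-0.9  0.5  0.4] [0.5909 0.1167 0.1317]
```

Push on in small steps until the stop shows in the force.

Request:
servo_tool:
  steps:
    - [0, 0, 0.002, 0, 0]
    - [0, 0, 0.002, 0, 0]
    - [0, 0, 0, 0, 0]
    - [0, 0, 0, 0, 0]

```text
t: 15.3
position: [0.5912, 0.1165, 0.1315]
eef_rot: [0.707, 0.708, -0.003, -0.002]
contact_force: [-10.2, 1.2, 6.0]
opening: 0.006
```

Request:
servo_tool:
  steps:
    - [0, 0, 0.002, 0, 0]
    - [0, 0, 0.001, 0, 0]
    - [0, 0, 0, 0, 0]

```text
t: 15.6
position: [0.5911, 0.1164, 0.1315]
eef_rot: [0.707, 0.708, -0.006, -0.004]
contact_force: [-16.9, 2.8, 10.1]
opening: 0.008
```

The position holds while the force climbs to -17 N, so this is the end stop. Back off and rise.

Request:
servo_tool:
  steps:
    - [0, 0, -0.005, 0, 0]
    - [0, 0, -0.01, 0, 0]
    - [0, 0, -0.03, 0, 0]
    - [0, 0, 0, -0.04, 0]
    - [0, 0, 0, -0.05, 0]
    - [0, 0, -0.03, -0.04, 0]
    - [0, 0, -0.04, 0, 0]
    - [0, 0, -0.03, 0, 0]
    - [0, 0, 0, 0, 0]
    - [0, 0, 0, 0, 0]

```text
t: 16.6
position: [0.4531, 0.1169, 0.2623]
eef_rot: [0.707, 0.708, 0.001, 0.0]
contact_force: [1.2, -0.0, -0.2]
opening: 0.003
```

```bash
python3 - <<'E'
from h import *; import pickle
pd,D=snap("side","d9");ps,S=snap("scene","s9");pickle.dump((ps,pd),open("p9.pkl","wb"))
a=np.hstack([cv2.resize(S[140:300,270:398],(400,500),interpolation=cv2.INTER_CUBIC),cv2.resize(D[190:350,310:438],(400,500),interpolation=cv2.INTER_CUBIC)])
cv2.imwrite("pics/c9.png",a[:,:,::-1])
s=robot.get_state();print(s["t"],s["contact_force"],s["position"])
for th in(1.571,1.49): 
  q=[.609-.15*np.cos(th),-.033+.15*np.sin(th),.206];u=proj(ps,q);w=proj(pd,q);print(th,(u-[270,140])*3.125,(w-[310,190])*3.125+[400,0])
E
```

```text
16.7 [0.23481721 0.59802785 0.2335666 ] [0.45383733 0.11694694 0.26152385]
1.571 [180.9375 141.25  ] [584.6875  89.6875]
1.49 [194.0625 146.875 ] [563.125   91.5625]
```

View pics/c9.png

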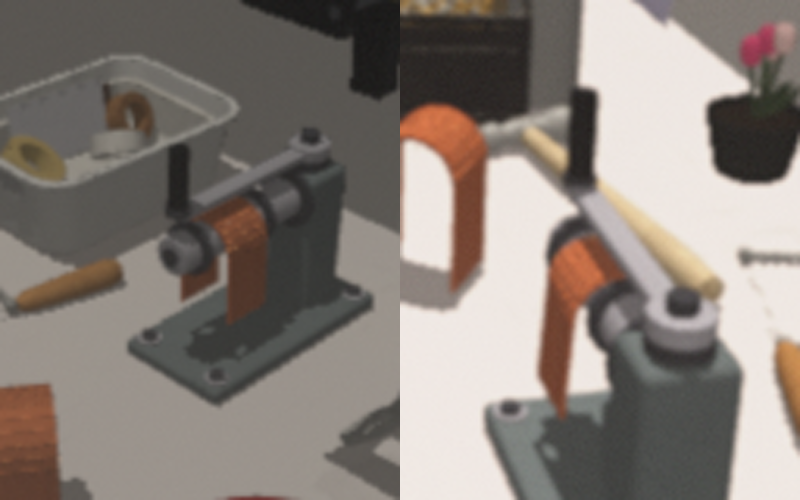

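The handle top is at (179,148) and (583,90), against a prediction of (181,141) and (585,90) for 1.571 rad. The blank hangs under the arm between the collars, and the robot is clear. I'll hand it in.

```bash
python3 -c "
from bench import robot
print(robot.close_job())"
```

```text
the job is handed in; nothing more can be done
None
```

The small copper blank is hanging over the bar between the collars, and the keeper is turned to its end stop above it. I handed the job in at about 17 s of the allowed 58; no verdict is given.

- **First grip failed:** The first attempt closed on the blank's arch and slipped off, because the fingertips sit about 35 mm higher than the reported tool height. The cameras showed this consistently in three poses. I went 35 mm deeper and gripped at the blank's full 52 mm width. The blank stayed standing throughout.
- **Blank:** Just before lowering, both cameras put it within about 2 mm of the seat's middle across and along the bar. The last pictures, from the scene and side cameras, show one leg on each side of the bar under the keeper arm. I checked the final position and tilt only by eye.
- **Keeper:** The push stopped moving while the force rose to about 17 N along the push direction, which is the end stop. In the last picture the side camera agrees with 1.571 rad to within about a pixel. The scene camera is off by about 2 px, mostly in height.
- **Robot:** It is clear of everything, and the force reading is back to its noise level.

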